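# Dial open the padlock on the lab chest and hold it up

### The job

Take the dial padlock off the plywood chest: reading its dial like a clock with the shackle at twelve, turn the knob clockwise to four, then back anticlockwise to two, feeling the notches click, and pull the lock body away from the staple so that the shackle opens all the way. Then slip the shackle's free end out of the staple, lift the padlock and finish with it still held in the gripper, at least 10 cm clear above the lid, level with the dial up and the shackle open, for a colleague to check. Do not go past four, do not wrench the lock against the staple, and leave the other things on the lid and the bench where they are.

Things in the scene. Friction and masses are not known exactly. Their poses are not given: they have to be found in the camera images.
- lock_center (a point): centre of the padlock's body, a loose grey block 60 (x) x 56 (y) x 24 mm (z) lying on its back, so 12 mm above the lid; 0.3 to 0.65 kg in all. x points to the shackle end, z up through the dial. Dial and knob stand on its middle, up to 46.5 mm above its underside. At the start it is locked to the staple: staple_eye lies about 50 mm ahead of this point along x and 17 mm to -y
- dial_knob (a point): mid-height of the dial's round fluted knob, on its axis, 25.5 mm above lock_center: knob 28 mm across, 18 mm tall (its top 9 mm above this point), on a dial plate 43 mm across. x is the white pointer line. The dial turns about z on the lock body, which may shift a few mm and turn by 0.1 rad on the lid meanwhile
- dial (a joint): dial angle relative to the lock body (rad), growing clockwise seen from above; 0 with the white pointer at the red mark at the shackle end (twelve), pi/6 per hour tick: four is 2.094, two is 1.047. It clicks into a notch at every hour (peak 0.05 N m between). Starts near one, two or three. The lock frees only after clockwise to four, then back to two, each within 0.2 and never past four
- shackle (a joint): how far the shackle is drawn out of the lock body (m): 0 shut, 0.016 fully open; it stays where it is left (3 N friction). Locked at about 0.0015 until the code is dialled. Drawn out, it stops the dial from turning
- shackle_toe (a point): end of the shackle's short free leg (-y leg). Shackle: round bar 8 mm thick, two legs 34 mm apart along the lock's x at mid-height, joined by a half-round bow (outer crown 71 mm ahead of lock_center when shut). Shut, this point is 28 mm ahead of lock_center and 17 mm to -y, 2 mm inside the body; fully open, 44 mm ahead, 14 mm clear of the body's face. The other leg stays in the body
- staple_eye (a point): middle of the eye of the chest's fixed brass arch staple, 12 mm above the lid: bar 5 mm thick, legs 20 mm apart along the chest's y, opening 15 mm wide, 20.5 mm high. The shackle's free leg runs through it along x. Drawing the lock back 10 mm or so, the bow catches on it; 16 mm more opens the shackle. Moved forward until the staple is 37 mm (33 to 41) ahead of lock_center, the lock lifts off
- lid_top (a point): centre of the chest's lid surface, 110 mm above the bench. Plywood chest 260 mm (x) by 300 mm (y) by 110 mm high, fixed; x and y along its sides, staple 30 mm ahead of this point along x
- bracket: small yellow printed angle bracket, 50 x 22 x 36 mm, loose on the chest lid near its far left corner; origin under its base plate's centre. Leave it alone
- pen_cup: dark green pen cup, 80 mm across at the rim, 100 mm tall, pens up to 165 mm high; origin under its centre. Leave it alone
- spool: filament spool lying flat, 200 mm across, 60 mm tall, grey flanges, yellow filament; origin under its centre. Leave it alone
- bolt_tray: clear open tray of bolts, 150 x 80 x 35 mm; origin under its centre. Leave it alone

How it is judged:
By the outcome, as a careful person would: the job done as asked, in the order asked, and still so for the second after the job is handed in, while the arm keeps its last pose, push and grip.
It also fails if it takes over 59 s, if anything falls off the work surface, if the arm or the gripper's body presses on something with over 40 N, if the wrist force passes 120 N, or if a joint passes its speed limit or range.

### The arm

A 6-joint arm with a two-finger parallel gripper is mounted at the origin on the work surface. World frame = base frame: x ahead of the robot, y to its left, z up, the work surface at z = 0. Lengths are in m, angles in degrees, forces in N, time in s.
With the tool pointing down it reaches from about 0.3 to 0.95 m from the base axis. Payload 3.1 kg.
Tool frame: the origin (TCP) lies at the very end of the fingers, on their centre line; the grasp point (between the pads) lies 19 mm behind it (grip_point_offset is the distance from the TCP to the grasp point, in m); z points along the fingers, x is the direction in which the jaws open and shut, and the axes are right-handed (so a half turn about z gives the same grasp; the last joint's range is limited). The gripper opens to 85 mm and grips with 20 to 120 N. Pads are 22 mm wide; open, the fingers measure 114 mm over their backs; the gripper's body (76 mm by 85 mm) begins 54 mm behind the grasp point. The pads swing forward as they close: fully open they stand 13 mm farther back than shut.
Start: joints at [-3.994, 17.653, 93.61, -0, 68.738, -3.994], TCP at [0.625, -0, 0.231] pointing down, gripper open.
Joint ranges: [-175.34, 175.34], [-45.06, 112.39], [2.9, 150.54], [-68.45, 248.45], [3.09, 151.38], [-168.51, 168.51]. Speed limits (degrees/s): [159.86, 159.86, 180, 180, 180, 180].

### API

Orientations are given as [roll, pitch, yaw] about the fixed x, y, z axes, in that order (R = Rz(yaw) Ry(pitch) Rx(roll)).
In Python, from cell import read_state, grab_frame, camera_model, hand_in, grip_point_offset gives the robot as it stands.
- The arm moves only by the tool jog_arm, never from a script. Its arguments are lists of equal length, an entry for each row: "dr": the turn, a rotation vector about the tool's x, y, z as a fraction of full scale, a list of three; "slide": the shift along the tool's x, y, z as a fraction of full scale, a list of three; "grip": the closure, from 0 (fully open) to 1 (shut). In form: {"dr": [[wx, wy, wz], ...], "slide": [[dx, dy, dz], ...], "grip": [grip, ...]}. A call has 1 to 20 rows; each row is the pose to reach, as a shift and turn from the pose measured when the call began, along the tool's axes at that moment; what a row does not reach only later rows make up. Full scale, the value 1, is 15 cm for a shift and pi/4 rad for a turn. A row lasts 1/10 s, in which the tool goes at most 50 mm and 8.59 degrees, less where a joint would pass 70% of its speed; a pose out of reach is approached as far as the arm can. A call with a number of a shift or a turn outside -1 to 1 is refused whole. A call with a gripper value outside its range is refused whole. The fingers move at their own pace and stop on an object; "force" is the grip in N (left out, the last holds). Time passes only in rows, so rows that repeat a pose let the fingers close. It gives the time, the measured TCP pose, the force and the opening at its end, in the units of the state.
- read_state(): the state, without advancing time (a new reading comes with each control period).
- grab_frame(name): name is "scene" or "side" or "wrist"; returns the picture (420x560x3 uint8, blue, green, red); there is no depth.
- camera_model(name): a dict with "camera_matrix" (3x3 intrinsics, pixels), "k1" (the pictures are not rectified: a ray, as slopes to the right and down, at radius r is drawn at 1 + k1 r^2 times it, then the intrinsics apply), "camera_from_world" (4x4, takes a point from world to camera coordinates); the wrist camera has in their place "T_tool_cam" (4x4, takes a point from camera to tool coordinates, whose origin is the TCP and whose axes are the tool frame's). Camera axes: x right, y down, z forward; pixel columns grow to the right and rows downward; lengths in m; the calibration is good to about 2 mm. A picture is of the moment at which its call begins: read the wrist's pose just before it. camera_model takes no time and is no camera call.
- hand_in(): hands the job in, once; it reports no verdict.
The state is a dict: "t": time; "joint_positions": joint angles; "qd": joint speeds; "effort": joint torques, N m; "tcp_pos": TCP position; "tcp_rot": TCP orientation; "force": force on the tool from outside, world axes, zero at the start; "moment": the same for the moment, N m; "opening": opening from 0.0 (shut) to 1.0 (fully open).
Only numpy, scipy, OpenCV 4.12 (cv2) and the standard library are available. Lean on these libraries where they do the work, as an engineer would, in place of code of your own. Each camera call takes 0.05 s, during which the arm holds its last target.

## Working session

There is one attempt and no reset: what is moved stays moved. The work goes in short steps, Python scripts to look and compute and a tool call to move; the robot and the scene stay as the last step left them, time stands still between calls to the robot, and variables do not carry over. Pictures are saved under pics/ and viewed, and the job is handed in when it is done.

Besides the shell and the picture viewer there is one more tool, called after "Call:" as name(argument=value, ...) on one line, values as JSON. jog_arm: Moves the arm, as the interface text tells. Its arguments: {"type":"object","properties":{"dr":{"type":"array"},"slide":{"type":"array"},"grip":{"type":"array"},"force":{"type":"number"}},"required":["dr","slide","grip"]}

```bash
ls; mkdir -p pics; python3 - <<'E'
from cell import *
import cv2,numpy as np
s=read_state();print(s, grip_point_offset)
for n in ["scene","side","wrist"]:
    f=grab_frame(n);cv2.imwrite(f"pics/{n}0.png",f);print(n,camera_model(n))
E
```

```text
pics
{'t': 0.0, 'joint_positions': array([-3.99501331e+00,  1.77059838e+01,  9.36888379e+01, -2.05177637e-03,
        6.87359749e+01, -3.99312867e+00]), 'qd': array([ 0.07065977, -0.05268681, -0.06912758,  0.08399366,  0.05623994,
        0.04707684]), 'effort': array([ 1.43707580e-04, -4.15252447e+01, -2.76667070e+01, -1.74997494e-04,
        1.01000658e-02, -1.14578896e-05]), 'tcp_pos': array([6.24190428e-01, 2.28709354e-06, 2.30036655e-01]), 'tcp_rot': array([-1.79992797e+02,  1.30612171e-01, -1.13013336e-03]), 'force': array([-0.13150284, -0.08801657, -0.32219682]), 'moment': array([ 0.00892738, -0.02674863, -0.02655827]), 'opening': 1.0043762429854814} 0.0187
scene {'camera_matrix': array([[404.14458517,   0.        , 279.1647588 ],
       [  0.        , 404.14458517, 205.12566284],
       [  0.        ,   0.        ,   1.        ]]), 'k1': -0.09366817413297811, 'camera_from_world': array([[-0.52473628,  0.85108763,  0.01736913,  0.27286649],
       [ 0.60805617,  0.38901919, -0.69204896, -0.21845753],
       [-0.59575123, -0.35258179, -0.72164157,  1.41050279],
       [ 0.     
[... 382 characters left out ...]
 0.26935675],
       [ 0.57204358, -0.65425975, -0.49468204,  1.04660423],
       [ 0.        ,  0.        ,  0.        ,  1.        ]])}
wrist {'camera_matrix': array([[327.06865651,   0.        , 280.21878159],
       [  0.        , 327.06865651, 207.71755219],
       [  0.        ,   0.        ,   1.        ]]), 'k1': -0.06963667354516784, 'T_tool_cam': array([[ 9.99999918e-01, -2.23268605e-04, -3.37667361e-04,
        -8.71585063e-04],
       [ 3.15092474e-04,  9.52982900e-01,  3.03023916e-01,
        -7.79478581e-02],
       [ 2.54135494e-04, -3.03023997e-01,  9.52982892e-01,
        -1.42579978e-01],
       [ 0.00000000e+00,  0.00000000e+00,  0.00000000e+00,
         1.00000000e+00]])}
```

View pics/scene0.png

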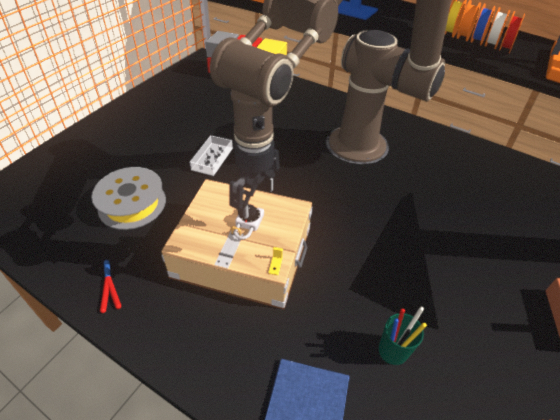

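View pics/side0.png

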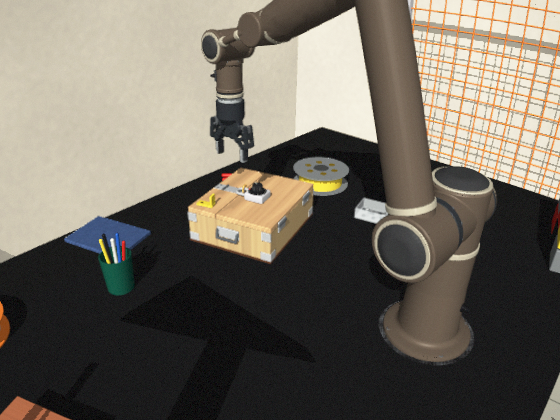

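View pics/wrist0.png

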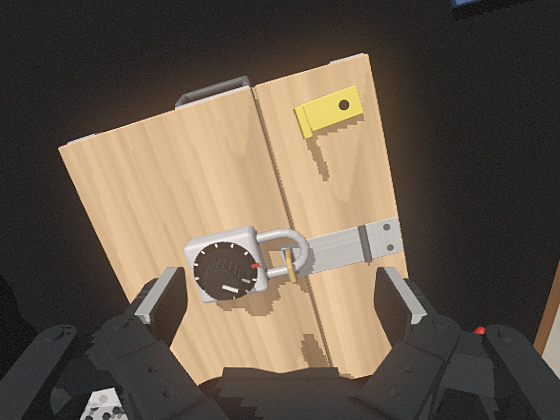

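```bash
python3 - <<'E'
import cv2
f=cv2.imread("pics/wrist0.png")
cv2.imwrite("pics/w0c.png",cv2.resize(f[205:325,170:330],None,fx=5,fy=5,interpolation=cv2.INTER_CUBIC))
E
```

```text
(no output)
```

View pics/w0c.png

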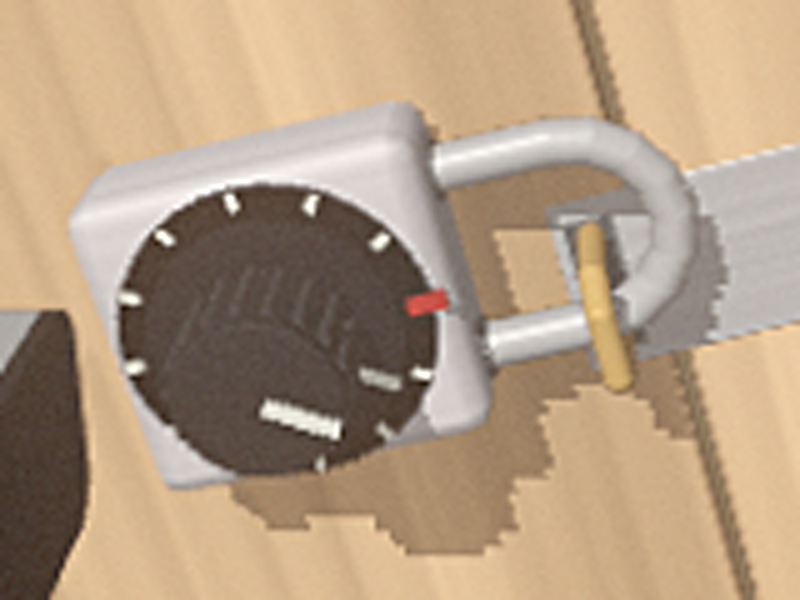

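```bash
cat > h.py <<'E'
import numpy as np, cv2
from cell import *
from scipy.spatial.transform import Rotation as R
from scipy.optimize import least_squares
def T_of(pos,rot):
    T=np.eye(4);T[:3,:3]=R.from_euler('xyz',rot,degrees=True).as_matrix();T[:3,3]=pos;return T
def wcam(s):  # cam->world
    return T_of(s['tcp_pos'],s['tcp_rot'])@camera_model('wrist')['T_tool_cam']
def model(name,s=None):
    m=camera_model(name)
    C=wcam(s) if name=='wrist' else np.linalg.inv(m['camera_from_world'])
    return m['camera_matrix'],m['k1'],C
def proj(M,P):
    K,k1,C=M;P=np.atleast_2d(P);Ci=np.linalg.inv(C)
    p=P@Ci[:3,:3].T+Ci[:3,3];q=p[:,:2]/p[:,2:]
    q=q*(1+k1*(q**2).sum(1,keepdims=True));return q@K[:2,:2].T+K[:2,2]
def atz(M,uv,z):
    K,k1,C=M;uv=np.atleast_2d(np.float64(uv));d=(uv-K[:2,2])/np.array([K[0,0],K[1,1]])
    q=d.copy()
    for _ in range(20): q=d/(1+k1*(q**2).sum(1,keepdims=True))
    r=np.c_[q,np.ones(len(q))]@C[:3,:3].T
    return C[:3,3]+r*((z-C[2,3])/r[:,2:])
def up(c,f,x0,y0): return (np.float64(c)+.5)/f-.5+np.array([x0,y0])
def snap(tag,names=("wrist",)):
    import pickle
    s=read_state();pickle.dump(s,open(f'pics/{tag}.pkl','wb'))
    for n in names: cv2.imwrite(f'pics/{tag}_{n}.png',grab_frame(n))
    return s
def crop(fn,out,x0,y0,x1,y1,f):
    cv2.imwrite(out,cv2.resize(cv2.imread(fn)[y0:y1,x0:x1],None,fx=f,fy=f,interpolation=cv2.INTER_CUBIC))
def fit_ticks(M,px,hrs,zt=0.1385):
    def res(p):
        x,y,yaw,r=p;a=yaw-np.array(hrs)*np.pi/6
        P=np.c_[x+r*np.cos(a),y+r*np.sin(a),np.full(len(a),zt)]
        return (proj(M,P)-px).ravel()
    c=atz(M,np.mean(px,0),zt)[0]
    o=least_squares(res,[c[0],c[1],0.2,0.02]);return o.x,np.abs(o.fun).max()
E
python3 - <<'E'
from h import *
s=dict(tcp_pos=np.array([6.24190428e-01, 2.28709354e-06, 2.30036655e-01]),tcp_rot=np.array([-1.79992797e+02,  1.30612171e-01, -1.13013336e-03]))
M=model('wrist',s)
t={1:(421,373),2:(386,430),3:(320,462),11:(380,242),10:(311,205),9:(232,203),8:(165,238),7:(130,298),6:(134,369)}
px=up(list(t.values()),5,170,205)
for z in (.137,.1385):
    p,e=fit_ticks(M,px,list(t),z);print(z,p,np.degrees(p[2]),e)
def A(c,z):
    P=atz(M,up([c],5,170,205),z)[0];d=P[:2]-p[:2];return P,np.hypot(*d),np.degrees(p[2]-np.arctan2(d[1],d[0]))
for n,c,z in [('red',(427,302),.1385),('pl1',(362,372),.1385),('pl2',(400,382),.1385),('k1',(262,408),.1565),('k2',(340,432),.1565)]: print(n,A(c,z))
for n,c,z in [('bodyTR',(405,105),.134),('BR',(490,420),.134),('BL',(165,487),.134),('TL',(72,215),.134),('staple top',(592,240),.135),('st mid',(605,320),.135),('st bot',(622,385),.11),('crown',(690,225),.122)]: print(n,atz(M,up([c],5,170,205),z)[0])
print(atz(M,[(60,147),(367,55),(255,88),(328,372)],.11))
E
```

```text
0.137 [ 0.57818878 -0.05156859  0.24640558  0.02432974] 14.117999669232708 0.29157096300090757
0.1385 [ 0.57847816 -0.05074419  0.24640558  0.02417485] 14.117999697702444 0.2915709702399454
red (array([ 0.60289308, -0.04444098,  0.1385    ]), np.float64(0.025215448935780482), np.float64(-0.35799125777909835))
pl1 (array([ 0.59200974, -0.05715998,  0.1385    ]), np.float64(0.014975521075170126), np.float64(39.48521637606574))
pl2 (array([ 0.5981267 , -0.05897565,  0.1385    ]), np.float64(0.021303107505603363), np.float64(36.84849643543941))
k1 (array([ 0.57903059, -0.05305335,  0.1565    ]), np.float64(0.0023743154816192854), np.float64(90.66352724985451))
k2 (array([ 0.59068407, -0.05714638,  0.1565    ]), np.float64(0.013783042706253239), np.float64(41.795674562969516))
bodyTR [ 0.59991033 -0.01255767  0.134     ]
BR [ 0.61245558 -0.0687794   0.134     ]
BL [ 0.55680379 -0.08229832  0.134     ]
TL [ 0.54573346 -0.03155613  0.134     ]
staple top [ 0.62921645 -0.03518297  0.135     ]
st mid [ 0.63143418 -0.04948841  0.135     ]
st bot [ 0.63548671 -0.07617967  0.11      ]
crown [ 0.64595559 -0.03860546  0.122     ]
[[ 0.44116898  0.04696969  0.11      ]
 [ 0.68780453  0.11416878  0.11      ]
 [ 0.60377546  0.09013137  0.11      ]
 [ 0.67193443 -0.18244485  0.11      ]]
```

Call:
jog_arm(dr=[[0,0,1],[0,0,1],[0,0,1],[0,0,1],[0,0,1],[0,0,1],[0,0,1],[0,0,1]], slide=[[-0.309,0.353,0.267],[-0.309,0.353,0.267],[-0.309,0.353,0.267],[-0.309,0.353,0.267],[-0.309,0.353,0.267],[-0.309,0.353,0.267],[-0.309,0.353,0.267],[-0.309,0.353,0.267]], grip=[0,0,0,0,0,0,0,0], force=30)

```text
t: 0.95
tcp_pos: [0.5777, -0.0529, 0.1901]
tcp_rot: [179.9, 0.1, -44.9]
force: [-0.4, 0.1, -0.4]
opening: 1.0
```

```bash
python3 - <<'E'
from h import *
s=snap('a1',('wrist','side'));print(s)
E
```

```text
{'t': 0.95, 'joint_positions': array([-9.52473572e+00,  1.52725073e+01,  1.01762941e+02, -1.19405080e-02,
        6.31004432e+01,  3.54274362e+01]), 'qd': array([ 0.08626563, -0.08794347, -0.05403225, -0.00955392,  0.01556364,
        0.10330568]), 'effort': array([-2.38943927e-02, -3.82497954e+01, -2.62367427e+01, -1.90020626e-03,
        1.05202515e-02,  7.35612586e-03]), 'tcp_pos': array([ 0.57770265, -0.05288241,  0.19006887]), 'tcp_rot': array([ 1.79912561e+02,  1.04566015e-01, -4.49468368e+01]), 'force': array([-0.44977257,  0.05499799, -0.40484747]), 'moment': array([0.02576503, 0.02916739, 0.01032376]), 'opening': 1.0003729811871216}
```

View pics/a1_wrist.png

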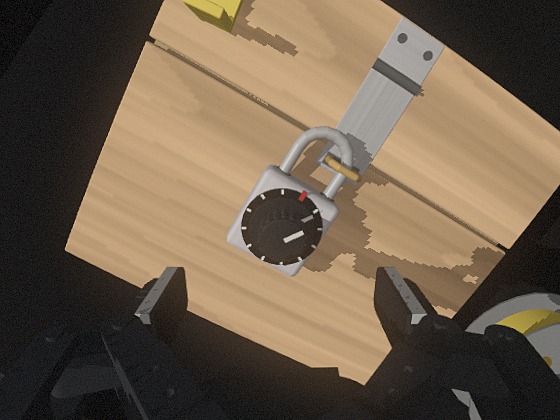

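```bash
python3 -c "
from h import *
crop('pics/a1_wrist.png','pics/a1c.png',215,115,375,285,5) if 0 else crop('pics/a1_wrist.png','pics/a1c.png',220,120,370,282,5)
crop('pics/a1_side.png','pics/a1s.png',180,150,330,260,5)"
```

```text
(no output)
```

View pics/a1c.png

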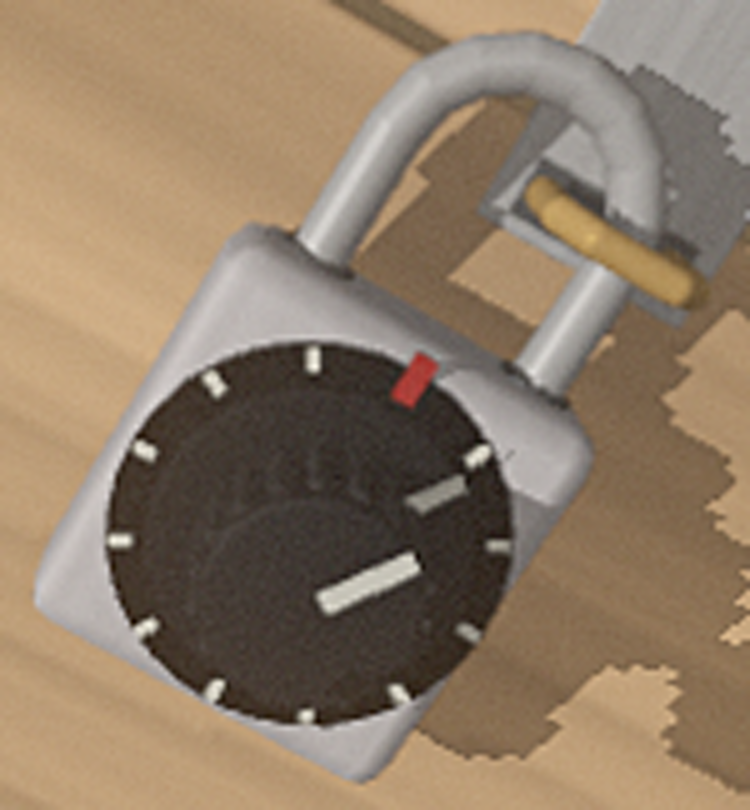

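View pics/a1s.png

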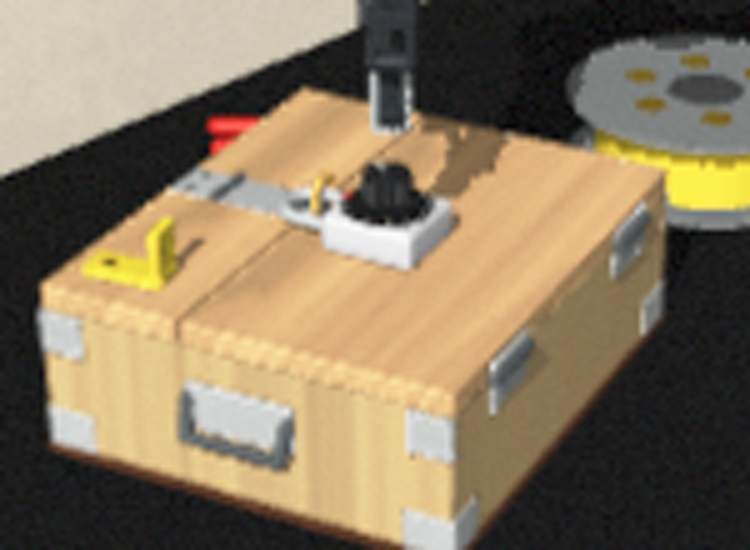

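```bash
python3 - <<'E'
from h import *
import pickle
s=pickle.load(open('pics/a1.pkl','rb'));M=model('wrist',s)
U=lambda c:up(c,5,220,120)
t={1:(478,457),2:(499,546),3:(469,633),4:(400,694),5:(307,716),6:(214,690),7:(146,628),8:(120,541),9:(145,450),10:(214,382),11:(313,360)}
for z in (.134,.1355,.137):
    p,e=fit_ticks(M,U(list(t.values())),list(t),z);print(z,p,np.degrees(p[2]),e)
    for n,c,zz in [('pl1',(410,502),.1385),('pl2',(463,484),.1385),('k1',(322,604),.1565),('k2',(415,564),.1565)]:
        P=atz(M,U([c]),zz)[0];d=P[:2]-p[:2];print(n,P,np.hypot(*d),np.degrees(p[2]-np.arctan2(d[1],d[0])))
for n,c,z in [('st L',(545,192),.1325),('st R',(690,290),.1325),('crown',(520,40),.122),('R',(575,450),.134),('L',(240,240),.134),('B',(365,775),.134),('LL',(45,595),.134)]: print(n,atz(M,U([c]),z)[0])
print(atz(M,[(66,250),(152,38),(365,383),(508,248)],.11))
E
```

```text
0.134 [ 0.57745204 -0.05283395  0.24569519  0.02473929] 14.07729755578218 0.2990175162787523
pl1 [ 0.59161906 -0.05653855  0.1385    ] 0.014643377422527182 28.731718264755752
pl2 [ 0.59800199 -0.05951248  0.1385    ] 0.021607940652485665 32.080967961677835
k1 [ 0.57931246 -0.05295617  0.1565    ] 0.001864430423907747 17.836169960179234
k2 [ 0.59048346 -0.05699599  0.1565    ] 0.013679932849059523 31.790030435782228
0.1355 [ 0.57786373 -0.0524168   0.24569519  0.02455237] 14.077297569551042 0.29901751684730016
pl1 [ 0.59161906 -0.05653855  0.1385    ] 0.014359591468423218 30.758026544360657
pl2 [ 0.59800199 -0.05951248  0.1385    ] 0.021351768459773122 33.487137425788596
k1 [ 0.57931246 -0.05295617  0.1565    ] 0.0015458784912713022 34.498118676403465
k2 [ 0.59048346 -0.05699599  0.1565    ] 0.013424850219542058 34.021114695678946
0.137 [ 0.57827543 -0.05199965  0.24569519  0.02436545] 14.077297594888584 0.2990175172292311
pl1 [ 0.59161906 -0.05653855  0.1385    ] 0.014094475443134115 32.86328321873035
pl2 [ 0.59800199 -0.05951248  0.1385    ] 0.021108764519889744 34.926566652204095
k1 [ 0.57931246 -0.05295617  0.1565    ] 0.0014108103651267422 56.764627114022296
k2 [ 0.59048346 -0.05699599  0.1565    ] 0.013190892697436892 36.33495854397204
st L [ 0.63013633 -0.04091546  0.1325    ]
st R [ 0.63475433 -0.0628242   0.1325    ]
crown [ 0.64084303 -0.02678853  0.122     ]
R [ 0.61052454 -0.0677297   0.134     ]
L [ 0.5995861  -0.01850676  0.134     ]
B [ 0.55884843 -0.08224264  0.134     ]
LL [ 0.54761587 -0.03336991  0.134     ]
[[ 0.43985434  0.04499338  0.11      ]
 [ 0.6034814   0.08881352  0.11      ]
 [ 0.51905498 -0.21674441  0.11      ]
 [ 0.68285934 -0.19510346  0.11      ]]
```

Call:
jog_arm(dr=[[0,0,0],[0,0,0],[0,0,0],[0,0,0],[0,0,0],[0,0,0],[0,0,0],[0,0,0],[0,0,0],[0,0,0],[0,0,0],[0,0,0]], slide=[[0,0,0.15],[0,0,0.28],[0,0,0.327],[0,0,0.327],[0,0,0.327],[0,0,0.327],[0,0,0.327],[0,0,0.327],[0,0,0.327],[0,0,0.327],[0,0,0.327],[0,0,0.327]], grip=[0,0,0,0,0.3,0.5,1,1,1,1,1,1], force=30)

```text
t: 2.25
tcp_pos: [0.5785, -0.0531, 0.1421]
tcp_rot: [180.0, 0.0, -45.0]
force: [-1.9, -0.9, 4.8]
opening: 0.308
```

```bash
python3 - <<'E'
from h import *
s=snap('a2',('wrist',));print(s['tcp_pos'],s['tcp_rot'],s['force'],s['moment'],s['opening'])
crop('pics/a2_wrist.png','pics/a2c.png',190,120,390,270,4)
E
```

```text
[ 0.57846139 -0.05310967  0.14211526] [ 1.79970242e+02  4.77347717e-03 -4.49601219e+01] [-1.93408295 -0.91031063  4.82888456] [-0.02079361  0.04243415 -0.0474634 ] 0.3084389964468869
```

View pics/a2_wrist.png

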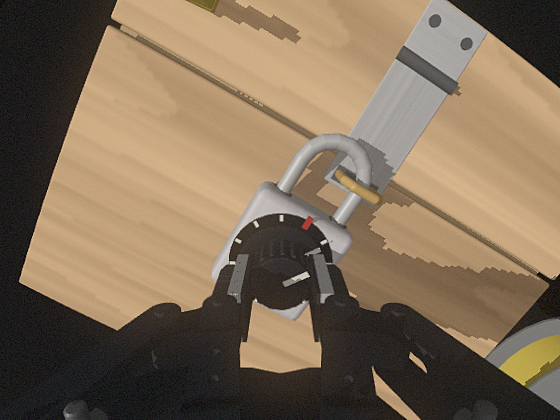

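View pics/a2c.png

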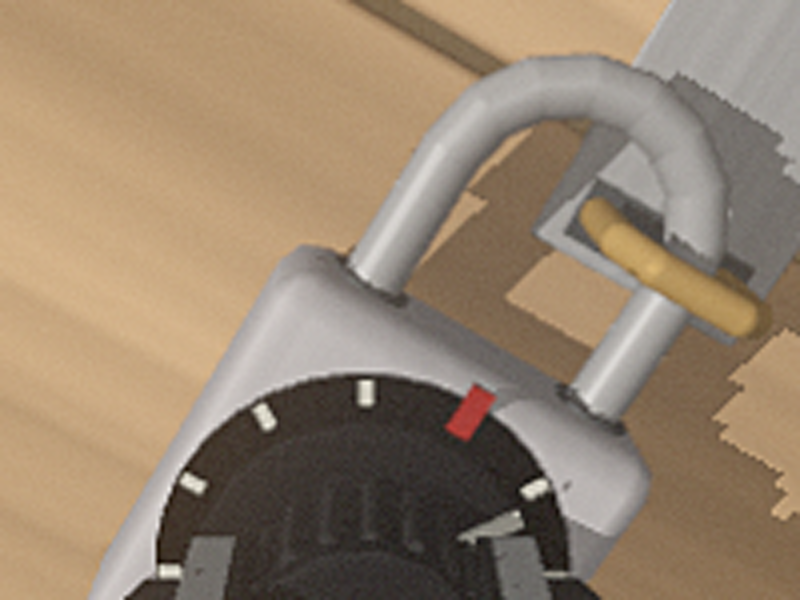

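Call:
jog_arm(dr=[[0,0,0.1],[0,0,0.2],[0,0,0.3],[0,0,0.4],[0,0,0.5],[0,0,0.6],[0,0,0.7],[0,0,0.8],[0,0,0.9],[0,0,0.9]], slide=[[0,0,0],[0,0,0],[0,0,0],[0,0,0],[0,0,0],[0,0,0],[0,0,0],[0,0,0],[0,0,0],[0,0,0]], grip=[1,1,1,1,1,1,1,1,1,1])

```text
t: 3.3
tcp_pos: [0.5783, -0.0527, 0.1421]
tcp_rot: [180.0, 0.0, -85.5]
force: [-0.5, 0.4, 3.4]
opening: 0.312
```

```bash
python3 - <<'E'
from h import *
s=snap('a3',('wrist',));print(s['tcp_pos'],s['tcp_rot'],s['force'],s['moment'],s['opening'],s['t'])
crop('pics/a3_wrist.png','pics/a3c.png',160,120,360,270,4)
E
```

```text
[ 0.57829118 -0.05271672  0.14210677] [ 1.79952435e+02  2.56985861e-02 -8.54561483e+01] [-0.50166299  0.38094133  3.35294595] [ 0.0484993   0.06570375 -0.02667757] 0.3120952075200269 3.3
```

View pics/a3_wrist.png

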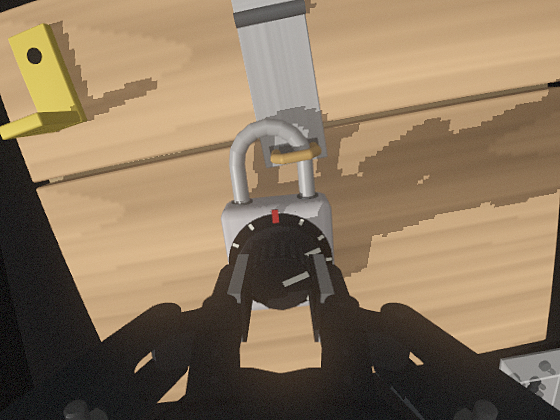

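Call:
jog_arm(dr=[[0,0,0.1],[0,0,0.2],[0,0,0.3],[0,0,0.4],[0,0,0.5],[0,0,0.6],[0,0,0.7],[0,0,0.8],[0,0,0.87],[0,0,0.87]], slide=[[0,0,0],[0,0,0],[0,0,0],[0,0,0],[0,0,0],[0,0,0],[0,0,0],[0,0,0],[0,0,0],[0,0,0]], grip=[1,1,1,1,1,1,1,1,1,1])

```text
t: 4.35
tcp_pos: [0.5784, -0.0523, 0.1421]
tcp_rot: [179.9, 0.0, -124.5]
force: [0.4, 1.3, 3.6]
opening: 0.31
```

```bash
python3 - <<'E'
from h import *
s=snap('a4',('wrist',));print(s['tcp_pos'],s['tcp_rot'],s['force'],s['moment'],s['opening'],s['t'])
crop('pics/a4_wrist.png','pics/a4c.png',170,130,370,280,4)
E
```

```text
[ 0.57843057 -0.05234861  0.14211739] [ 1.79939329e+02  3.33848121e-02 -1.24461348e+02] [0.36582599 1.26243489 3.62526197] [ 0.16847846 -0.0472451   0.00288625] 0.3104826545857308 4.35
```

View pics/a4_wrist.png

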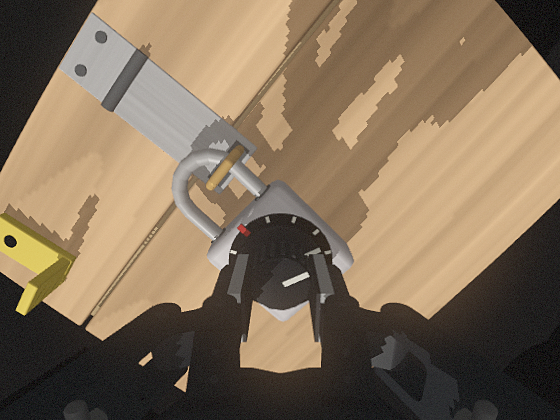

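View pics/a4c.png

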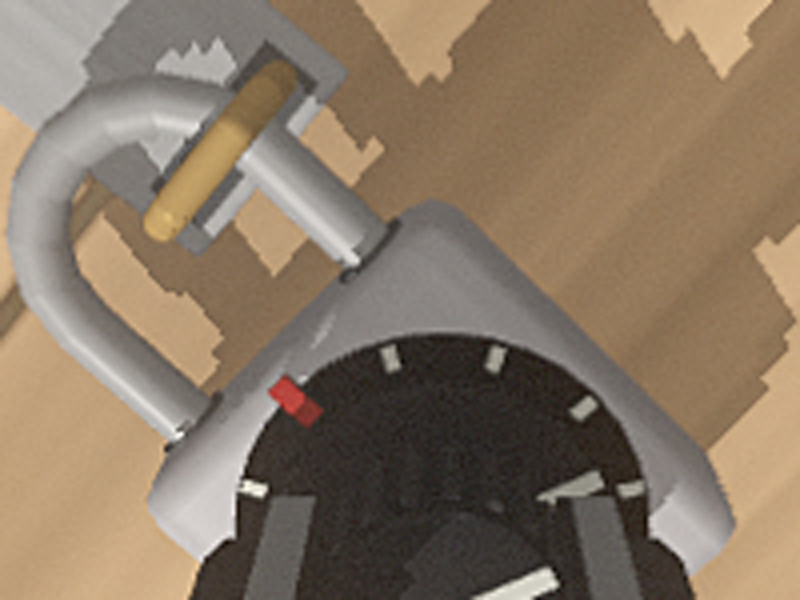

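```bash
cat >> h.py <<'E'
def dialfit(tag,x0,y0,f,t,plate,knob,r=.0247,z=.1345):
    import pickle
    s=pickle.load(open(f'pics/{tag}.pkl','rb'));M=model('wrist',s);U=lambda c:up(c,f,x0,y0)
    px=U(list(t.values()));h=np.array(list(t))
    def res(p):
        a=p[2]-h*np.pi/6
        return (proj(M,np.c_[p[0]+r*np.cos(a),p[1]+r*np.sin(a),np.full(len(a),z)])-px).ravel()
    o=least_squares(res,[.578,-.053,.25]);p=o.x
    print('fit',p,np.degrees(p[2]),np.abs(o.fun).max())
    for L,zz in ((plate,.1385),(knob,.1565)):
        for c in L:
            P=atz(M,U([c]),zz)[0];d=P[:2]-p[:2];print(P,np.hypot(*d),'dial',np.degrees(p[2]-np.arctan2(d[1],d[0])))
        if len(L)>1:
            Q=atz(M,U(L),zz);d=Q[1]-Q[0];print('linedir dial',np.degrees(p[2]-np.arctan2(d[1],d[0])))
    return p,M,U
E
python3 - <<'E'
from h import *
dialfit('a4',170,130,4,{0:(295,402),1:(391,358),2:(496,358),3:(583,408),4:(630,488),11:(253,488)},[(540,498),(600,480)],[(472,604),(553,577)])
dialfit('a2',190,120,4,{0:(470,412),1:(536,487),9:(192,483),10:(264,416),11:(366,393)},[(460,538),(520,520)],[])
E
```

```text
fit [ 0.57783357 -0.05181402  0.1754497 ] 10.052527572865971 1.2285586054275939
[ 0.5765822  -0.06583682  0.1385    ] 0.014078520760908503 dial 105.152003084353
[ 0.57444205 -0.07322257  0.1385    ] 0.021675526171610164 dial 109.05445382662786
linedir dial 116.21236733688981
[ 0.57797826 -0.05622582  0.1565    ] 0.004414168351433234 dial 98.17411970511813
[ 0.57571558 -0.06547987  0.1565    ] 0.0138290002135063 dial 108.86238973169371
linedir dial 113.79219808654778
fit [ 0.57822593 -0.05396497  0.25565296] 14.647835610430727 1.1759409226131936
[ 0.59138759 -0.05738763  0.1385    ] 0.013599407437106333 dial 29.224613759619224
[ 0.59825891 -0.06084001  0.1385    ] 0.02117985147160326 dial 33.58934061709138
linedir dial 41.32431454338302
```

Call:
jog_arm(dr=[[0,0,0.08],[0,0,0.16],[0,0,0.23],[0,0,0.23],[0,0,0.23]], slide=[[0,0,0],[0,0,0],[0,0,0],[0,0,0],[0,0,0]], grip=[1,1,1,1,1])

```text
t: 4.9
tcp_pos: [0.5785, -0.0522, 0.1421]
tcp_rot: [179.9, 0.0, -134.6]
force: [0.5, 1.0, 2.4]
opening: 0.311
```

```bash
python3 - <<'E'
from h import *
s=snap('a5',('wrist',));print(s['tcp_pos'],s['tcp_rot'],s['force'],s['moment'],s['opening'],s['t'])
crop('pics/a5_wrist.png','pics/a5c.png',170,130,370,280,4)
E
```

```text
[ 0.57848117 -0.05221151  0.14211953] [ 1.79930023e+02  3.67818190e-02 -1.34646226e+02] [0.54025551 0.96319259 2.41728644] [ 0.20935304  0.0186513  -0.00847466] 0.3112163800843108 4.9
```

View pics/a5c.png

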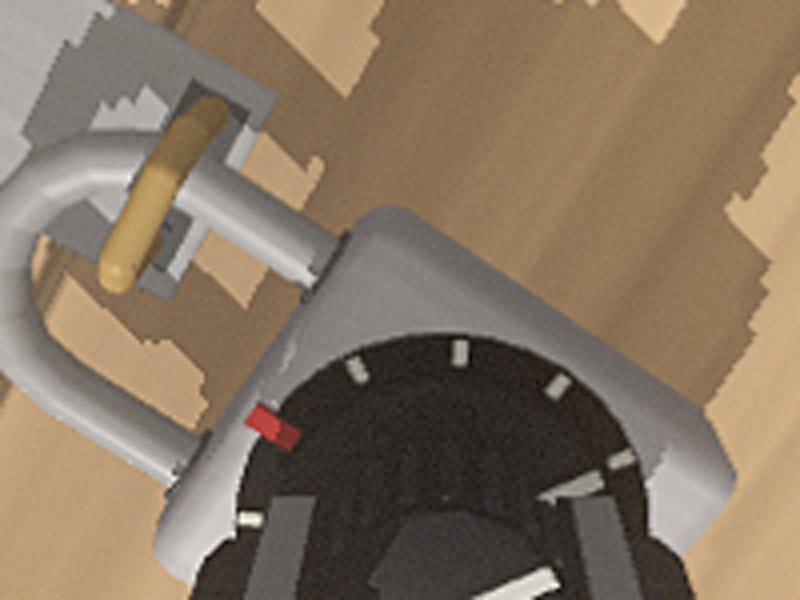

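```bash
python3 - <<'E'
from h import *
dialfit('a5',170,130,4,{0:(272,428),1:(358,370),2:(461,352),3:(558,386),4:(622,459),11:(250,519)},[(540,498),(600,478)],[(472,604),(553,577)])
dialfit('a5',170,130,4,{1:(358,370),2:(461,352),3:(558,386),4:(622,459)},[(540,498),(600,478)],[(472,604),(553,577)])
dialfit('a4',170,130,4,{1:(391,358),2:(496,358),3:(583,408),4:(630,488)},[(540,498),(600,480)],[(472,604),(553,577)])
E
```

```text
fit [ 0.57778084 -0.05178968  0.17665527] 10.121601369592303 1.7228021880141569
[ 0.57419121 -0.0653157   0.1385    ] 0.01399423738933773 dial 114.9845755388855
[ 0.57097748 -0.07238814  0.1385    ] 0.02169290320825318 dial 118.39922565573738
linedir dial 124.55873323888996
[ 0.57726559 -0.0561049   0.1565    ] 0.004345875428980771 dial 106.93065809932303
[ 0.57340259 -0.06481317  0.1565    ] 0.01373973849636215 dial 118.70328915930098
linedir dial 124.04376885968136
fit [ 0.57755178 -0.05191178  0.18166452] 10.408610462698116 0.13519023734170332
[ 0.57419121 -0.0653157   0.1385    ] 0.013818774826822502 dial 114.48344160998987
[ 0.57097748 -0.07238814  0.1385    ] 0.02150587232800235 dial 118.20876697951093
linedir dial 124.84574233199577
[ 0.57726559 -0.0561049   0.1565    ] 0.004202879730933305 dial 104.3130772242353
[ 0.57340259 -0.06481317  0.1565    ] 0.01355218429937649 dial 118.23681855556806
linedir dial 124.33077795278719
fit [ 0.57764946 -0.05206195  0.17692023] 10.136782392366076 0.3014124614816751
[ 0.57652589 -0.06600547  0.1385    ] 0.013988715799238476 dial 104.74371000697877
[ 0.57438565 -0.07339105  0.1385    ] 0.021577370787058195 dial 108.83677048011003
linedir dial 116.29765261903296
[ 0.57792195 -0.05639407  0.1565    ] 0.00434068314423273 dial 96.53757915858816
[ 0.57565913 -0.06564782  0.1565    ] 0.013730886102444958 dial 108.4713055812933
linedir dial 113.87767392644815
```

Call:
jog_arm(dr=[[0,0,-0.1],[0,0,-0.2],[0,0,-0.3],[0,0,-0.4],[0,0,-0.5],[0,0,-0.6],[0,0,-0.7],[0,0,-0.8],[0,0,-0.9],[0,0,-1],[0,0,-1],[0,0,-1]], slide=[[0,0,0],[0,0,0],[0,0,0],[0,0,0],[0,0,0],[0,0,0],[0,0,0],[0,0,0],[0,0,0],[0,0,0],[0,0,0],[0,0,0]], grip=[1,1,1,1,1,1,1,1,1,1,1,1])

```text
t: 6.15
tcp_pos: [0.5785, -0.0529, 0.1421]
tcp_rot: [180.0, 0.0, -89.7]
force: [0.1, -1.5, 2.7]
opening: 0.309
```

```bash
python3 - <<'E'
from h import *
s=snap('a6',('wrist',));print(s['tcp_pos'],s['tcp_rot'],s['force'],s['moment'],s['opening'],s['t'])
crop('pics/a6_wrist.png','pics/a6c.png',170,130,370,280,4)
E
```

```text
[ 0.57845795 -0.05285822  0.14212817] [ 1.79971973e+02  1.02600006e-02 -8.97125641e+01] [ 0.05323205 -1.46790416  2.68773669] [-0.34843413  0.0296378  -0.01191648] 0.3089772669096122 6.15
```

View pics/a6c.png

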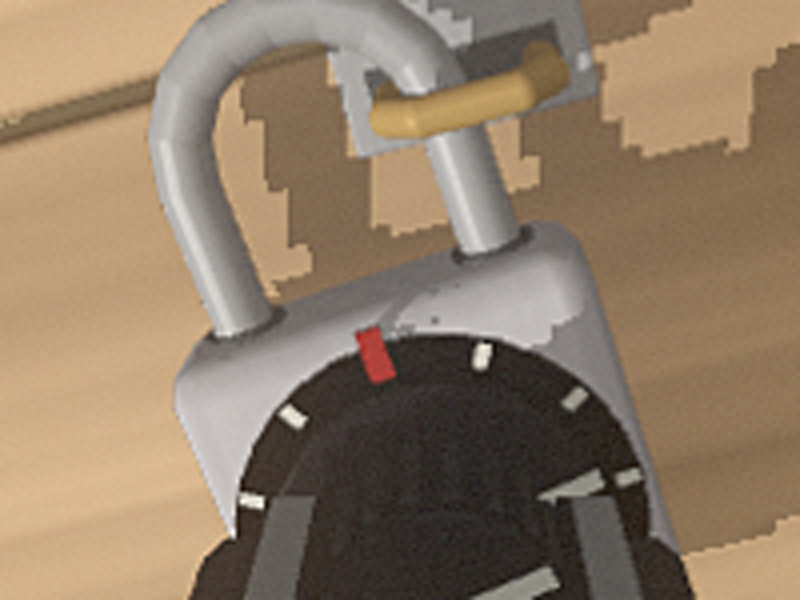

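```bash
python3 - <<'E'
from h import *
dialfit('a6',170,130,4,{1:(483,356),2:(575,399),3:(628,477),11:(293,416),10:(252,501)},[(600,478)],[(553,577)])
E
```

```text
fit [ 0.5775462  -0.05252306  0.33358351] 19.112927236092847 0.21616576895354456
[ 0.58740448 -0.07168707  0.1385    ] 0.021550991746769107 dial 81.89089902399971
[ 0.58375989 -0.06460474  0.1565    ] 0.013585916713196112 dial 81.89586924630363
```

Call:
jog_arm(dr=[[0,0,-0.1],[0,0,-0.2],[0,0,-0.3],[0,0,-0.4],[0,0,-0.48],[0,0,-0.48],[0,0,-0.48]], slide=[[0,0,0],[0,0,0],[0,0,0],[0,0,0],[0,0,0],[0,0,0],[0,0,0]], grip=[1,1,1,1,1,1,1])

```text
t: 6.9
tcp_pos: [0.5785, -0.0531, 0.1422]
tcp_rot: [180.0, -0.0, -68.2]
force: [-0.4, -1.1, 2.4]
opening: 0.311
```

```bash
python3 - <<'E'
from h import *
s=snap('a7',('wrist',));print(s['tcp_pos'],s['tcp_rot'],s['force'],s['moment'],s['opening'],s['t'])
crop('pics/a7_wrist.png','pics/a7c.png',170,130,370,280,4)
E
```

```text
[ 0.57851086 -0.05306302  0.14215576] [ 1.79977180e+02 -6.08086353e-03 -6.81944346e+01] [-0.36678628 -1.08010672  2.35564836] [-0.24963273  0.00828062  0.02988685] 0.31111476944433525 6.9
```

View pics/a7c.png

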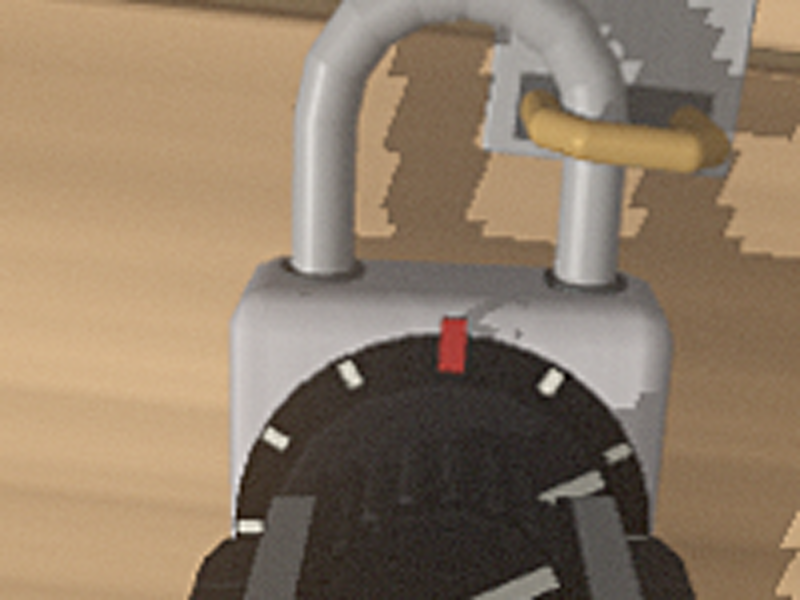

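```bash
python3 - <<'E'
from h import *
dialfit('a7',170,130,4,{1:(551,381),2:(619,453),11:(350,374),10:(276,438),9:(250,526)},[(600,478)],[(553,577)])
E
```

```text
fit [ 0.57764979 -0.05272273  0.33571183] 19.23487091491371 0.183050135269184
[ 0.59381314 -0.06694693  0.1385    ] 0.02153095104211619 dial 60.58355048283496
[ 0.58781972 -0.061692    0.1565    ] 0.013560064212163101 dial 60.64526713869523
```

Call:
jog_arm(dr=[[0,0,0],[0,0,0],[0,0,0],[0,0,0],[0,0,0.058],[0,0,0.058],[0,0,0.058]], slide=[[0,0,0],[0,0,0],[0,0,0],[0,0,0],[0,0,0],[0,0,0],[0,0,0]], grip=[0.6,0.4,0,0,0,0,0])

```text
t: 7.65
tcp_pos: [0.5784, -0.053, 0.142]
tcp_rot: [180.0, 0.0, -70.7]
force: [0.5, 0.2, -0.8]
opening: 0.998
```

```bash
python3 - <<'E'
from h import *
s=snap('a8',('wrist',));print(s['tcp_pos'],s['tcp_rot'],s['force'],s['moment'],s['opening'],s['t'])
crop('pics/a8_wrist.png','pics/a8c.png',190,130,390,280,4)
E
```

```text
[ 0.57840495 -0.05300473  0.14202114] [ 1.79966381e+02  5.36826249e-03 -7.07443238e+01] [ 0.49577561  0.21581505 -0.76333089] [-0.00795672 -0.00349876  0.0040219 ] 0.9977158006109517 7.65
```

View pics/a8_wrist.png

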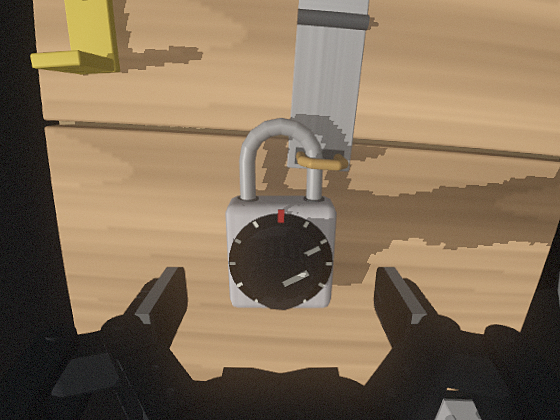

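View pics/a8c.png

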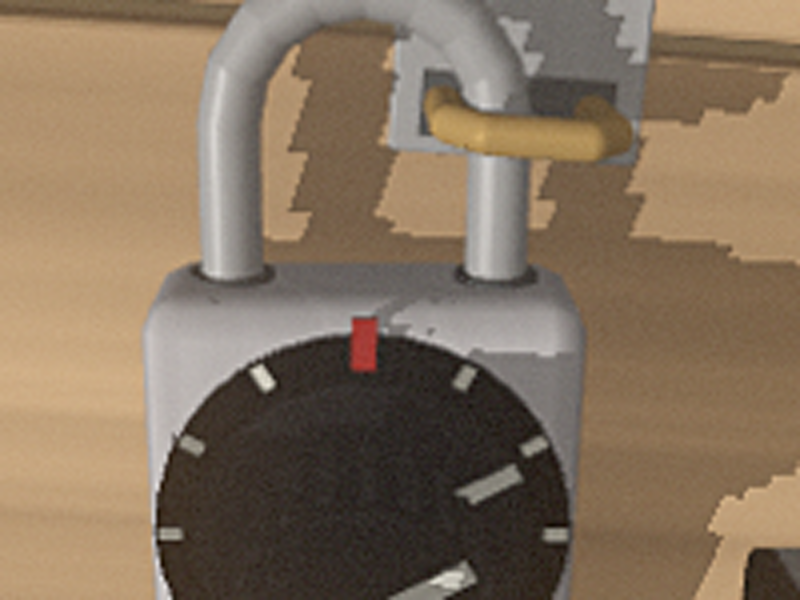

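Call:
jog_arm(dr=[[0,0,0],[0,0,0],[0,0,0],[0,0,0],[0,0,0],[0,0,0],[0,0,0],[0,0,0],[0,0,0],[0,0,0]], slide=[[0,0,0.1],[0,0,0.18],[0,0,0.18],[0,0,0.18],[0,0,0.18],[0,0,0.18],[0,0,0.18],[0,0,0.18],[0,0,0.18],[0,0,0.18]], grip=[0,0,0,0.1,0.2,0.3,0.5,1,1,1], force=40)

```text
t: 8.7
tcp_pos: [0.579, -0.053, 0.1159]
tcp_rot: [-180.0, -0.0, -70.8]
force: [-1.4, 1.0, 4.0]
opening: 0.647
```

```bash
python3 - <<'E'
from h import *
s=snap('a9',('wrist','side'));print(s['tcp_pos'],s['tcp_rot'],s['force'],s['moment'],s['opening'],s['t'])
crop('pics/a9_side.png','pics/a9s.png',180,130,330,240,5)
E
```

```text
[ 0.57904683 -0.05304198  0.11589629] [-1.79954377e+02 -2.62415269e-02 -7.07585328e+01] [-1.39742915  1.02640331  4.04271725] [ 0.18959227  0.13630893 -0.01790481] 0.6467102013926849 8.7
```

View pics/a9_wrist.png

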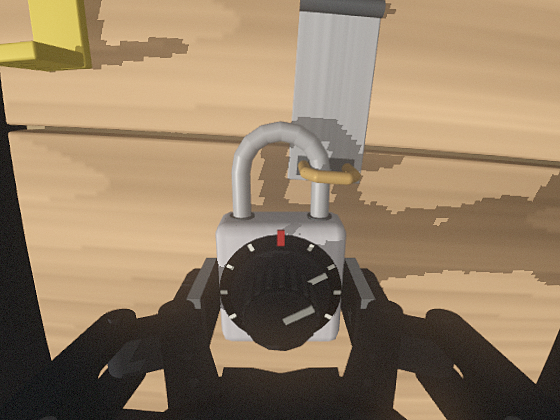

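View pics/a9s.png

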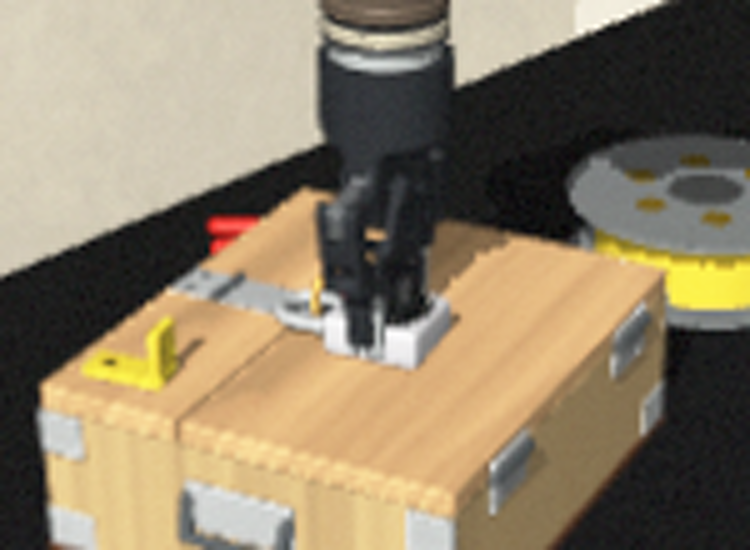

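```bash
python3 - <<'E'
from h import *
import pickle
for tag,px,st in (('a9',[(10,127),(555,161)],[(303,171),(356,176)]),('a8',[(48,123),(555,158)],[(300,157),(344,163)])):
    s=pickle.load(open(f'pics/{tag}.pkl','rb'));M=model('wrist',s)
    Q=atz(M,px,.11);d=Q[0]-Q[1];print('groove yaw',np.degrees(np.arctan2(d[1],d[0]))-90)
    S=atz(M,st,.1325);print(S); c=S.mean(0)[:2]-np.array([.578,-.053]);a=np.radians(19.2)
    print(c@[np.cos(a),np.sin(a)],c@[-np.sin(a),np.cos(a)])
E
```

```text
groove yaw 15.695701385476653
[[ 0.63065125 -0.04372348  0.1325    ]
 [ 0.6357079  -0.06414803  0.1325    ]]
0.05180254889680191 -0.0190304283557572
groove yaw 15.474428534493029
[[ 0.63148308 -0.04349419  0.1325    ]
 [ 0.63569798 -0.06397095  0.1325    ]]
0.052257466113782666 -0.018973689899204105
```

Call:
jog_arm(dr=[[0,0,0.035],[0,0,0.07],[0,0,0.07]], slide=[[0,0,0],[0,0,0],[0,0,0]], grip=[1,1,1])

```text
t: 9.1
tcp_pos: [0.5789, -0.0531, 0.1159]
tcp_rot: [-180.0, -0.0, -74.0]
force: [-0.3, -1.1, 3.3]
opening: 0.643
```

Call:
jog_arm(dr=[[0,0,0],[0,0,0],[0,0,0],[0,0,0]], slide=[[0,0.017,0],[0,0.033,0],[0,0.05,0],[0,0.05,0]], grip=[1,1,1,1])

```text
t: 9.5
tcp_pos: [0.5722, -0.0553, 0.1159]
tcp_rot: [-179.9, -0.1, -74.0]
force: [3.3, -0.1, -1.0]
opening: 0.642
```

Call:
jog_arm(dr=[[0,0,0],[0,0,0],[0,0,0]], slide=[[0,0.015,0],[0,0.03,0],[0,0.03,0]], grip=[1,1,1])

```text
t: 9.8
tcp_pos: [0.5683, -0.0567, 0.1159]
tcp_rot: [-179.8, -0.1, -74.0]
force: [3.8, -0.5, -1.3]
opening: 0.645
```

Call:
jog_arm(dr=[[0,0,0],[0,0,0],[0,0,0]], slide=[[0,0.01,0],[0,0.02,0],[0,0.02,0]], grip=[1,1,1])

```text
t: 10.1
tcp_pos: [0.5658, -0.0576, 0.1159]
tcp_rot: [-179.8, -0.1, -74.0]
force: [4.6, 0.7, -1.5]
opening: 0.643
```

```bash
python3 - <<'E'
from h import *
s=snap('b1',('wrist',));print(s['tcp_pos'],s['tcp_rot'],s['force'],s['moment'],s['opening'],s['t'])
crop('pics/b1_wrist.png','pics/b1c.png',180,90,380,240,4)
E
```

```text
[ 0.56575387 -0.05755774  0.11591878] [-1.79755022e+02 -1.08080703e-01 -7.40056922e+01] [ 4.60154402  0.67381955 -1.48445531] [ 0.21461941 -0.65596083 -0.09158043] 0.6425073286304972 10.1
```

View pics/b1c.png

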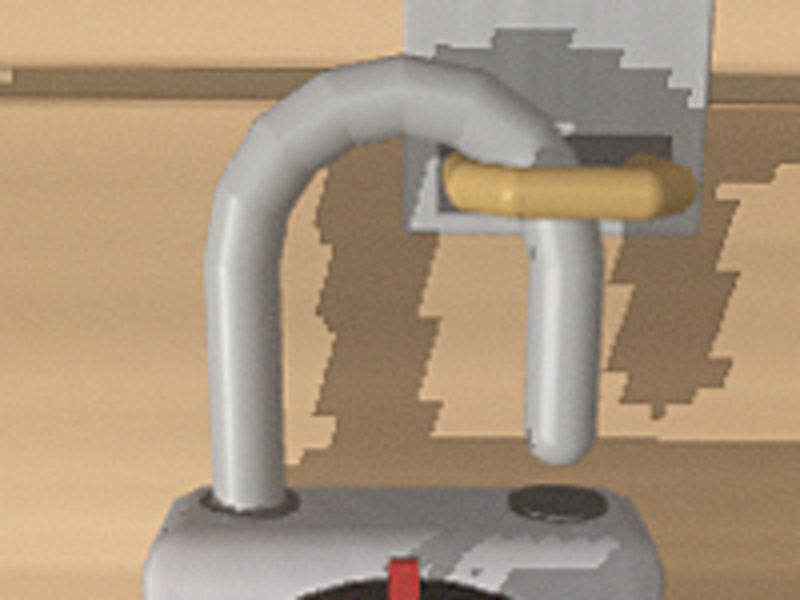

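```bash
cat >> h.py <<'E'
def gap(tag,f,x0,y0,toe,hole,crown=None,yaw=None):
    import pickle
    s=pickle.load(open(f'pics/{tag}.pkl','rb'));M=model('wrist',s)
    yaw=np.radians(s['tcp_rot'][2]+90 if yaw is None else yaw)
    z=s['tcp_pos'][2]+.0061  # lock centre height
    L=[toe,hole]+([crown] if crown else [])
    P=atz(M,up(L,f,x0,y0),z)-s['tcp_pos']
    for q in P: print(1000*(q[0]*np.cos(yaw)+q[1]*np.sin(yaw)),1000*(-q[0]*np.sin(yaw)+q[1]*np.cos(yaw)))
E
python3 - <<'E'
from h import *
gap('b1',4,180,90,(561,463),(557,503),(400,57))
E
```

```text
34.370448299768064 -16.703805690363286
29.747259220185565 -16.427688038627053
76.98123172436866 0.8881782106041798
```

Call:
jog_arm(dr=[[0,0,0],[0,0,0],[0,0,0],[0,0,0]], slide=[[0,0.013,0],[0,0.027,0],[0,0.04,0],[0,0.04,0]], grip=[1,1,1,1])

```text
t: 10.55
tcp_pos: [0.5601, -0.0593, 0.116]
tcp_rot: [-179.7, -0.1, -74.0]
force: [4.4, -0.4, 0.2]
opening: 0.642
```

Call:
jog_arm(dr=[[0,0,0],[0,0,0],[0,0,0]], slide=[[0,0.007,0],[0,0.014,0],[0,0.014,0]], grip=[1,1,1])

```text
t: 10.85
tcp_pos: [0.5582, -0.0598, 0.1159]
tcp_rot: [-179.7, -0.1, -74.0]
force: [4.1, 0.3, -2.2]
opening: 0.641
```

```bash
python3 - <<'E'
from h import *
s=snap('b2',('wrist',));print(s['tcp_pos'],s['tcp_rot'],s['force'],s['moment'],s['opening'],s['t'])
crop('pics/b2_wrist.png','pics/b2c.png',180,90,380,240,4)
E
```

```text
[ 0.55818988 -0.05981889  0.11592684] [-1.79729677e+02 -1.21098549e-01 -7.40064802e+01] [ 4.09826661  0.28433036 -2.20565451] [ 0.22503456 -0.5735676  -0.08947084] 0.6411105368977058 10.85
```

View pics/b2c.png

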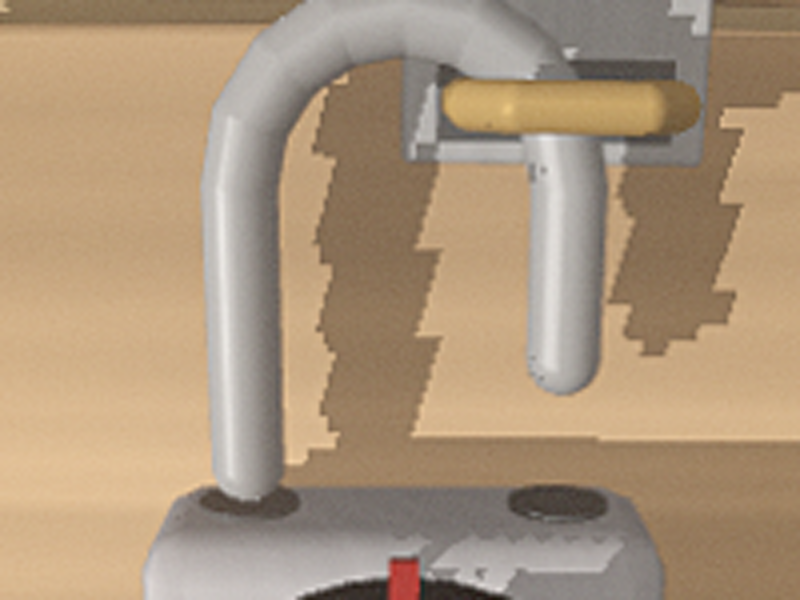

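```bash
python3 - <<'E'
from h import *
gap('b2',4,180,90,(563,394),(557,503))
gap('b1',4,180,90,(561,463),(557,503))
E
```

```text
42.13534122631338 -16.645739954136754
29.73864036039326 -16.428527586960858
34.370259955089885 -16.703916087563908
29.747054573489418 -16.427797783211243
```

Call:
jog_arm(dr=[[0,0,0],[0,0,0],[0,0,0]], slide=[[0,0.005,0],[0,0.01,0],[0,0.01,0]], grip=[1,1,1])

```text
t: 11.2
tcp_pos: [0.5569, -0.0602, 0.1159]
tcp_rot: [-179.7, -0.1, -74.0]
force: [4.7, 1.0, -0.2]
opening: 0.647
```

Call:
jog_arm(dr=[[0,0,0],[0,0,0]], slide=[[0,0.006,0],[0,0.006,0]], grip=[1,1])

```text
t: 11.4
tcp_pos: [0.5567, -0.0603, 0.116]
tcp_rot: [-179.6, -0.1, -74.0]
force: [6.8, 0.4, -1.8]
opening: 0.643
```

```bash
python3 - <<'E'
from h import *
s=snap('b3',('wrist',));print(s['tcp_pos'],s['tcp_rot'],s['force'],s['moment'],s['opening'],s['t'])
crop('pics/b3_wrist.png','pics/b3c.png',180,90,380,240,4)
E
```

```text
[ 0.55674272 -0.06029934  0.11595507] [-1.79619476e+02 -1.34856282e-01 -7.40274842e+01] [ 6.82777952  0.42854173 -1.81295059] [ 0.19738529 -0.81005908 -0.10060538] 0.6430104257831353 11.4
```

View pics/b3c.png

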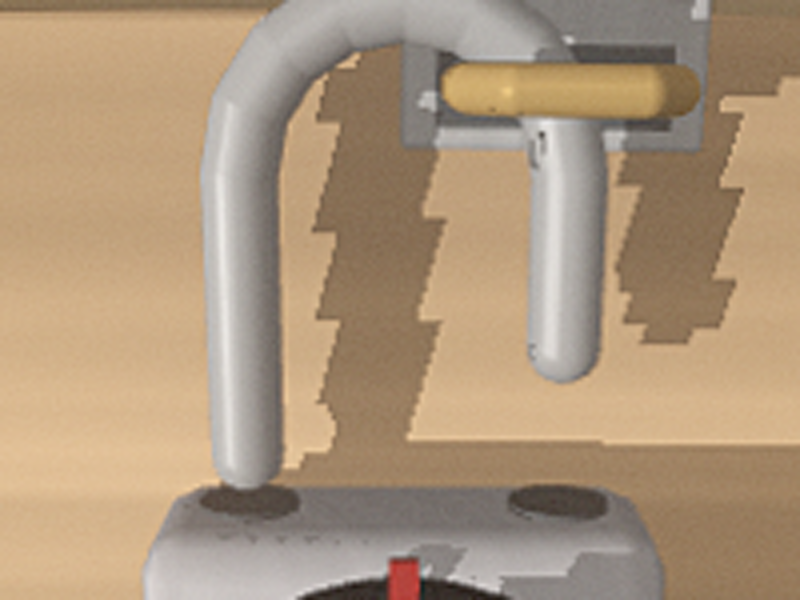

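Call:
jog_arm(dr=[[0,0,0],[0,0,0],[0,0,0]], slide=[[0,0.006,0],[0,0.006,0],[0,0.006,0]], grip=[1,1,1])

```text
t: 11.75
tcp_pos: [0.5567, -0.0603, 0.116]
tcp_rot: [-179.5, -0.1, -74.1]
force: [6.1, 1.6, -2.7]
opening: 0.643
```

```bash
python3 - <<'E'
from h import *
s=snap('b4',('wrist',));print(s['tcp_pos'],s['tcp_rot'],s['force'],s['moment'],s['opening'],s['t'])
M=model('wrist',s)
crop('pics/b4_wrist.png','pics/b4c.png',180,60,380,210,4)
E
```

```text
[ 0.55673737 -0.06032656  0.1159687 ] [-1.79515536e+02 -1.41969968e-01 -7.40541723e+01] [ 6.08107454  1.61702992 -2.67857298] [ 0.24870387 -0.91326095 -0.11681785] 0.6433025999164057 11.75
```

View pics/b4c.png

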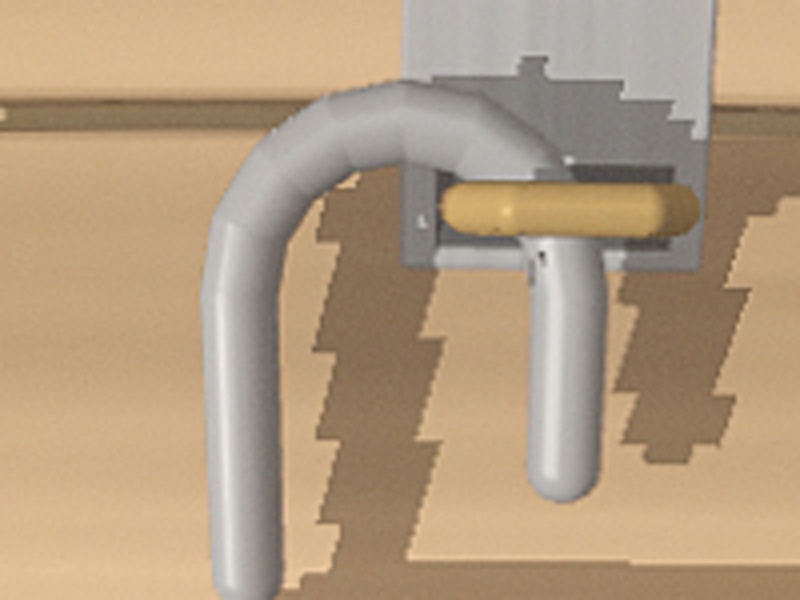

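```bash
python3 - <<'E'
from h import *
import pickle
s=pickle.load(open('pics/b4.pkl','rb'));M=model('wrist',s);yaw=np.radians(s['tcp_rot'][2]+90)
for n,c,z in [('st L',(460,208),.1325),('st R',(680,208),.1325),('near edge',(570,235),.1325),('far edge',(570,182),.1325),('toe',(563,501),.122),('crown',(400,81),.122)]:
    P=atz(M,up([c],4,180,60),z)[0];q=P-s['tcp_pos'];print(n,P,1000*(q[0]*np.cos(yaw)+q[1]*np.sin(yaw)),1000*(-q[0]*np.sin(yaw)+q[1]*np.cos(yaw)))
E
```

```text
st L [ 0.62924003 -0.04450596  0.1325    ] 74.05925687092645 -4.706680331483432
st R [ 0.63500947 -0.06433224  0.1325    ] 74.15985439494898 -25.355110702624224
near edge [ 0.62975299 -0.05515453  0.1325    ] 71.62701358466191 -15.08644400247505
far edge [ 0.63434161 -0.0536822   0.1325    ] 76.44356281453088 -14.931383459867432
toe [ 0.60312374 -0.06436216  0.122     ] 43.49280906840443 -16.62396848068751
crown [ 0.63932905 -0.03580832  0.122     ] 86.14956261475957 0.8845442654089458
```

Call:
jog_arm(dr=[[-0.011,0,0],[-0.011,0,0],[-0.011,0,0],[-0.011,0,0],[-0.011,0,0],[-0.011,0,0]], slide=[[0,-0.025,0],[0,-0.05,0],[0,-0.075,0],[0,-0.1,0],[0,-0.12,0],[0,-0.12,0]], grip=[1,1,1,1,1,1])

```text
t: 12.4
tcp_pos: [0.5709, -0.0558, 0.1159]
tcp_rot: [179.5, -0.1, -74.0]
force: [-4.4, -0.3, 6.0]
opening: 0.645
```

```bash
python3 - <<'E'
from h import *
s=snap('b5',('wrist',));print(s['tcp_pos'],s['tcp_rot'],s['force'],s['moment'],s['opening'],s['t'])
crop('pics/b5_wrist.png','pics/b5c.png',180,60,380,210,4)
E
```

```text
[ 0.57090929 -0.05578665  0.11592838] [ 1.79517456e+02 -5.01328084e-02 -7.39955851e+01] [-4.36150833 -0.27120079  5.97864987] [-0.10176271  0.52726531  0.08373561] 0.645223134097466 12.4
```

View pics/b5c.png

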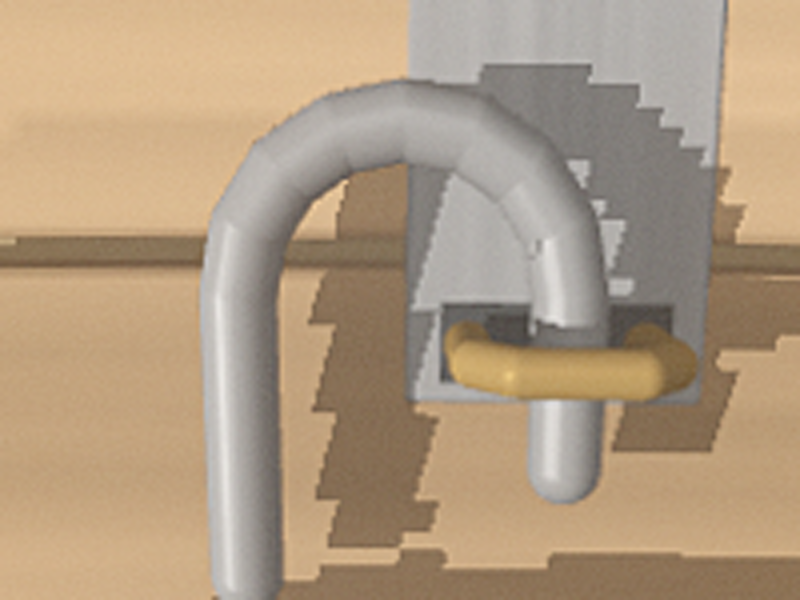

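Call:
jog_arm(dr=[[0.008,0,0],[0.008,0,0],[0.008,0,0],[0.008,0,0],[0.008,0,0],[0.008,0,0],[0.008,0,0],[0.008,0,0]], slide=[[0,-0.03,-0.002],[0,-0.06,-0.003],[0,-0.09,-0.003],[0,-0.12,-0.003],[0,-0.15,-0.003],[0,-0.15,-0.003],[0,-0.15,-0.003],[0,-0.15,-0.003]], grip=[1,1,1,1,1,1,1,1])

```text
t: 13.25
tcp_pos: [0.5898, -0.0499, 0.1159]
tcp_rot: [179.5, 0.0, -74.0]
force: [-3.5, -2.2, 5.0]
opening: 0.643
```

```bash
python3 - <<'E'
from h import *
s=snap('b6',('wrist','side'));print(s['tcp_pos'],s['tcp_rot'],s['force'],s['moment'],s['opening'],s['t'])
crop('pics/b6_wrist.png','pics/b6c.png',180,80,380,230,4)
crop('pics/b6_side.png','pics/b6s.png',180,130,330,240,5)
E
```

```text
[ 0.58983556 -0.04988037  0.11594077] [ 1.79504581e+02  2.19053088e-02 -7.39514577e+01] [-3.53338634 -2.197318    5.04014806] [-0.194259    0.42002405 -0.0163639 ] 0.6428943062059874 13.25
```

View pics/b6c.png

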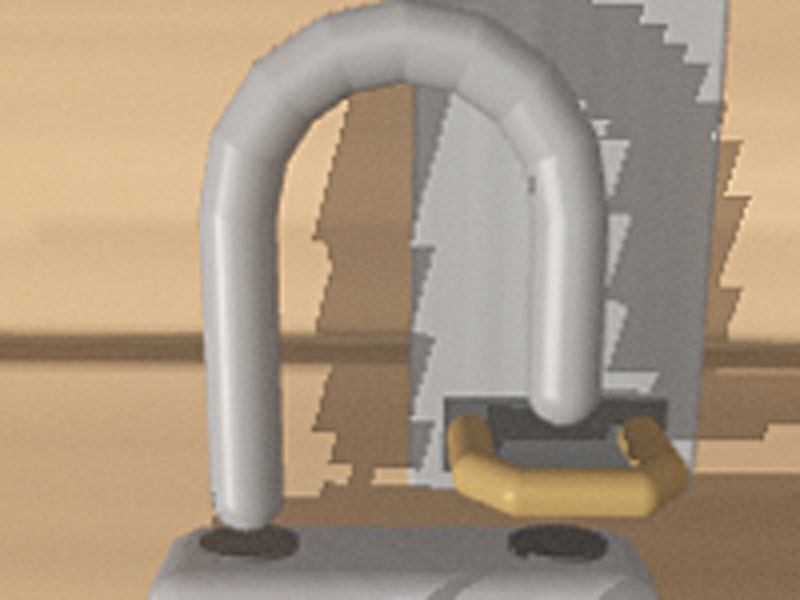

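Call:
jog_arm(dr=[[0.01,0,0],[0.01,0,0],[0.01,0,0],[0.01,0,0]], slide=[[0,-0.015,-0.002],[0,-0.03,-0.003],[0,-0.03,-0.003],[0,-0.03,-0.003]], grip=[1,1,1,1])

```text
t: 13.75
tcp_pos: [0.5928, -0.0487, 0.1159]
tcp_rot: [179.8, 0.1, -73.9]
force: [-4.4, -1.0, 3.8]
opening: 0.645
```

```bash
python3 - <<'E'
from h import *
s=snap('b7',('wrist',));print(s['tcp_pos'],s['tcp_rot'],s['force'],s['moment'],s['opening'],s['t'])
M=model('wrist',s);yaw=np.radians(16)
st=np.array([.6321,-.0544]);q=st-s['tcp_pos'][:2];print(q@[np.cos(yaw),np.sin(yaw)],q@[-np.sin(yaw),np.cos(yaw)])
crop('pics/b7_wrist.png','pics/b7c.png',180,80,380,230,4)
E
```

```text
[ 0.59275063 -0.04874198  0.11592014] [ 1.79766478e+02  6.44582260e-02 -7.39402968e+01] [-4.40224099 -0.97559393  3.766968  ] [-0.24707641  0.56327153 -0.01720565] 0.6451779087253695 13.75
0.03626548058074604 -0.016284997508934806
```

View pics/b7c.png

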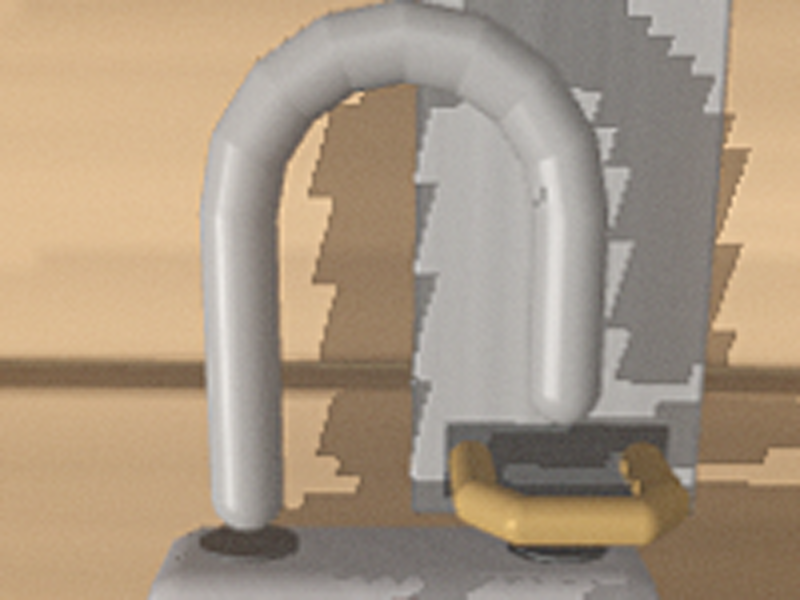

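Call:
jog_arm(dr=[[0,0,0],[0,0,0],[0,0,0],[0,0,0],[0,0,0]], slide=[[0,0,0],[0,0,-0.02],[0,0,-0.04],[0,0,-0.06],[0,0,-0.06]], grip=[1,1,1,1,1], force=60)

```text
t: 14.3
tcp_pos: [0.5931, -0.0485, 0.1246]
tcp_rot: [179.8, 0.1, -73.9]
force: [-0.1, 0.1, -4.6]
opening: 0.634
```

```bash
python3 - <<'E'
from h import *
s=snap('b8',('wrist','side'));print(s['tcp_pos'],s['tcp_rot'],s['force'],s['moment'],s['opening'],s['t'])
crop('pics/b8_wrist.png','pics/b8c.png',180,80,380,230,4)
crop('pics/b8_side.png','pics/b8s.png',180,130,330,240,5)
E
```

```text
[ 0.59312347 -0.04846897  0.12464338] [ 1.79822298e+02  7.65131258e-02 -7.39436966e+01] [-0.05750572  0.10686816 -4.56649316] [-0.01415861  0.01919277  0.00548493] 0.6340745663473876 14.3
```

View pics/b8c.png

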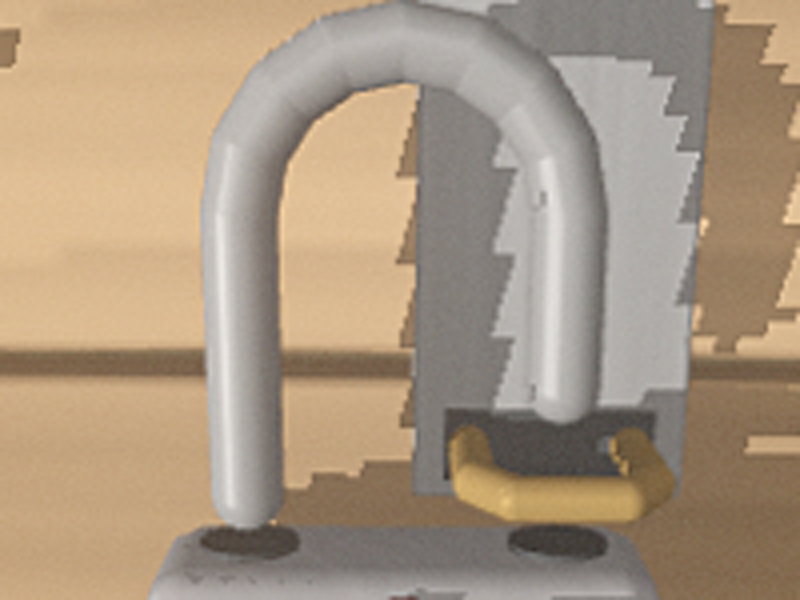

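View pics/b8s.png

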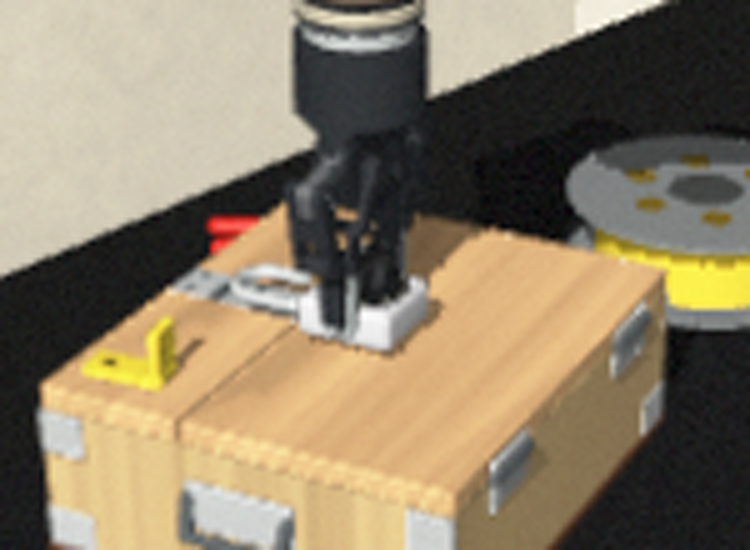

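Call:
jog_arm(dr=[[0,0,0],[0,0,0],[0,0,0],[0,0,0],[0,0,0],[0,0,0],[0.004,0,0],[0.004,0,0],[0.004,0,0],[0.004,0,0],[0.004,0,0],[0.004,0,0]], slide=[[0,0,-0.05],[0,0,-0.12],[0,0,-0.22],[0,0,-0.34],[0,0,-0.48],[0,0,-0.62],[0,0,-0.75],[0,0,-0.85],[0,0,-0.9],[0,0,-0.9],[0,0,-0.9],[0,0,-0.9]], grip=[1,1,1,1,1,1,1,1,1,1,1,1])

```text
t: 15.6
tcp_pos: [0.5925, -0.0484, 0.258]
tcp_rot: [179.8, 0.2, -73.9]
force: [-0.9, -0.0, -5.7]
opening: 0.639
```

```bash
python3 - <<'E'
from h import *
s=snap('c1',('wrist','side','scene'));print(s['tcp_pos'],s['tcp_rot'],s['force'],s['moment'],s['opening'],s['t'])
crop('pics/c1_side.png','pics/c1s.png',170,90,330,210,5)
E
```

```text
[ 0.59247662 -0.04842124  0.25801135] [ 1.79828985e+02  1.50429223e-01 -7.39470507e+01] [-0.89676681 -0.04174518 -5.68540407] [-0.01789249  0.04721756 -0.00818013] 0.6385882305216206 15.6
```

View pics/c1_wrist.png

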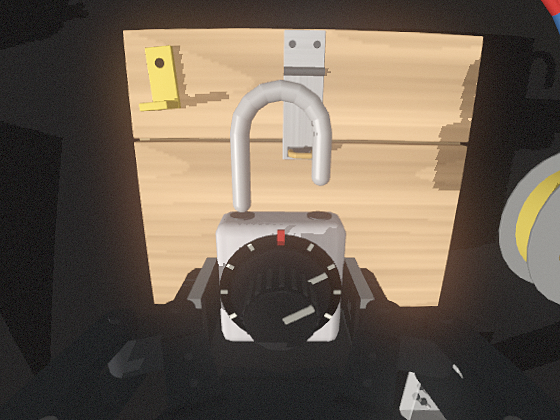

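View pics/c1s.png

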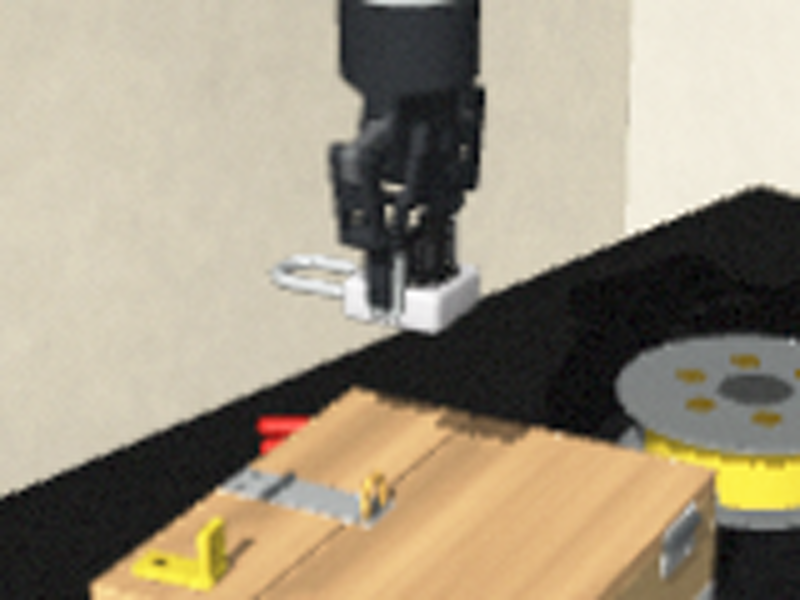

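View pics/c1_scene.png

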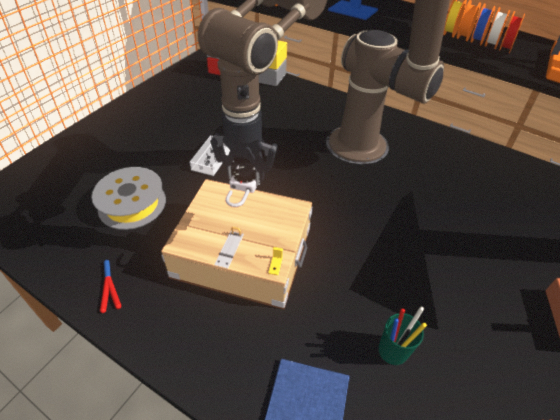

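Call:
jog_arm(dr=[[0,0,0],[0,0,0],[0,0,0],[0,0,0],[0,0,0]], slide=[[0,0,0],[0,0,0],[0,0,0],[0,0,0],[0,0,0]], grip=[1,1,1,1,1])

```text
t: 16.25
tcp_pos: [0.5929, -0.0485, 0.2584]
tcp_rot: [179.9, 0.1, -73.9]
force: [0.2, 0.2, -5.2]
opening: 0.637
```

```bash
python3 - <<'E'
from h import *
s=snap('c2',('wrist',));print(s['tcp_pos'],s['tcp_rot'],s['force'],s['opening'],s['t'])
a=cv2.imread('pics/c1_wrist.png')[200:345,215:350];b=cv2.imread('pics/c2_wrist.png')[200:345,215:350]
print(cv2.phaseCorrelate(np.float64(a[...,1]),np.float64(b[...,1])))
print(hand_in())
E
```

```text
[ 0.59290507 -0.04848582  0.25838645] [ 1.79874158e+02  1.29792764e-01 -7.39441949e+01] [ 0.15465941  0.22421144 -5.2403011 ] 0.6373888779865827 16.25
((0.5756104035627914, 0.02189083322248564), 0.9529037504825383)
the job is handed in; nothing more can be done
None
```

The padlock is off the chest and held in the gripper, and the job was handed in at about 16 s.

- **Dialling:** I turned the knob clockwise from one to four, then back anticlockwise to two. The camera read about 118° at four and 60.6° at two (exact values 120° and 60°). The dial was not seen past four.
- **Opening:** I gripped the body and pulled it back gently until the force at the wrist rose to about 7 N at the stop. The free end of the shackle then measured 43.5 mm ahead of the lock centre, against 44 mm when fully open.
- **Removing:** I moved the lock forward until the staple was about 36–37 mm ahead of its centre, then lifted it straight up. The lift force was only the lock's weight, about 5 N.

**Last checks:** The lock's underside is about 14 cm above the lid and the tool is level to about 0.15°. The dial is up and still at two, the shackle is open, and the lock is not slipping in the grip. In the pictures the bracket, spool, bolt tray and pen cup look unmoved.

**Disagreements and limits:**
- The lock body swung clockwise about 4° and anticlockwise about 5° on the lid during dialling. I straightened it in the grip before pulling.
- Reading the pointer's angle from its line alone gave about 124° at four. Its position and the arm's own rotation both agreed on about 118°, so I used that.

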